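# Change four handheld radios over to the new gang charger, bay for bay

### The job

Move the four handheld radios from the old cups on the aluminium rail into the grey four-bay charger so that each keeps its number in the row, counted on both from the end with the magenta supply connector: the radio nearest the connector on the rail goes into the bay nearest the connector on the charger, and so on. Lower each one in upright until it stands on the floor of its bay, with its speaker and display side towards the charger's front (the side with the status lamps), or it will not charge. Do not drop a radio or tip one over.

Things in the scene. Friction and masses are not known exactly. Their poses are not given: they have to be found in the camera images.
- radio_red: loose handheld radio, black with red bumper and top, 0.24 kg; body 34 deep (x) x 54 wide (y) x 100 tall, knobs 12 more. Origin: at its foot, under the middle of its FRONT face (speaker, display); it faces -x, so the body runs x = 0 to +34, centre line x = +17. z up. Upright in its cup at the start; lifts straight out; grip front to back near the top.
- radio_yellow: loose handheld radio, black with yellow bumper and top, 0.24 kg; body 34 deep (x) x 54 wide (y) x 100 tall, knobs 12 more. Origin: at its foot, under the middle of its FRONT face (speaker, display); it faces -x, so the body runs x = 0 to +34, centre line x = +17. z up. Upright in its cup at the start; lifts straight out; grip front to back near the top.
- radio_green: loose handheld radio, black with green bumper and top, 0.24 kg; body 34 deep (x) x 54 wide (y) x 100 tall, knobs 12 more. Origin: at its foot, under the middle of its FRONT face (speaker, display); it faces -x, so the body runs x = 0 to +34, centre line x = +17. z up. Upright in its cup at the start; lifts straight out; grip front to back near the top.
- radio_blue: loose handheld radio, black with blue bumper and top, 0.24 kg; body 34 deep (x) x 54 wide (y) x 100 tall, knobs 12 more. Origin: at its foot, under the middle of its FRONT face (speaker, display); it faces -x, so the body runs x = 0 to +34, centre line x = +17. z up. Upright in its cup at the start; lifts straight out; grip front to back near the top.
- cup_red: fixed black charging cup with red stickers on its front, on the rail; the red radio stands in it at the start. Origin: pocket centre, at worktop level; axes parallel to the rail's. Pocket 41 (x) x 62 (y), floor 18 and rim 52 above the worktop. The order of the cups differs each time.
- cup_yellow: fixed black charging cup with yellow stickers on its front, on the rail; the yellow radio stands in it at the start. Origin: pocket centre, at worktop level; axes parallel to the rail's. Pocket 41 (x) x 62 (y), floor 18 and rim 52 above the worktop. The order of the cups differs each time.
- cup_green: fixed black charging cup with green stickers on its front, on the rail; the green radio stands in it at the start. Origin: pocket centre, at worktop level; axes parallel to the rail's. Pocket 41 (x) x 62 (y), floor 18 and rim 52 above the worktop. The order of the cups differs each time.
- cup_blue: fixed black charging cup with blue stickers on its front, on the rail; the blue radio stands in it at the start. Origin: pocket centre, at worktop level; axes parallel to the rail's. Pocket 41 (x) x 62 (y), floor 18 and rim 52 above the worktop. The order of the cups differs each time.
- rail: fixed aluminium supply rail, 60 deep x 284 long (y), carrying the cups. Origin: its middle, at worktop level. -x is its front, z up; the magenta supply connector sticks out of its +y end (left, seen from the front). Cups at x = 0 and, counted from the connector, y = +105, +35, -35, -105.
- charger: fixed grey four-bay charger, 284 long (y), empty. Origin: worktop level, middle of the pocket row. -x is its front (row of lamps), z up; magenta supply connector at its -y end (right, seen from the front). Bays from the connector: y = -105, -35, +35, +105, x = 0. Pockets 41 (x) x 62 (y), floor 18, rim 52 above the worktop, flared 4 to 6. Seated radio: origin x = -17, z = 18.
Things that resemble listed ones, but are neither listed nor needed, are in the scene too. Leave any pink look-alike of the radio_blue alone.

How it is judged:
By the outcome, as a careful person would: the job done as asked, in the order asked, and still so for the second after the job is handed in, with the robot touching nothing.
It also fails if it takes over 96 s, if anything falls off the work surface, if the arm or the gripper's body presses on something with over 40 N, if the wrist force passes 120 N, or if a joint passes its speed limit or range.

### The arm

A 7-joint arm with a two-finger parallel gripper is mounted at the origin on the work surface; the furniture and walls round the work are solid. World frame = base frame: x ahead of the robot, y to its left, z up, the work surface at z = 0. Lengths are in m, angles in rad, forces in N, time in s.
With the tool pointing down it reaches from about 0.425 to 0.925 m from the base axis. Payload 6.8 kg.
Tool frame: the origin (TCP) lies on the centre line of the jaws, within the pads' length; the fingertips stand 14 mm ahead of it and the grasp point (between the pads) lies 5 mm behind it; z points along the fingers, y is the line along which they close (so a half turn about z gives the same grasp; the last joint's range is limited). The gripper opens to 85 mm and grips with 20 to 120 N. Pads are 22 mm wide; open, the fingers measure 114 mm over their backs; the gripper's body (76 mm by 85 mm) begins 54 mm behind the grasp point. The pads swing forward as they close: fully open they stand 13 mm farther back than shut.
Start: joints at [1.027, 0.477, 0.022, 1.555, -0.011, 1.109, -0.083], TCP at [0.285, -0.612, 0.245] pointing down, gripper open.
Joint ranges: [-2.96, 2.96], [-0.34, 2.1], [-1.41, 1.46], [0.24, 2.44], [-1.37, 4.51], [0.17, 1.92], [-2.96, 2.96]. Speed limits (rad/s): [2.39, 2.39, 3.14, 3.14, 3.14, 3.14, 3.14].

### API

Orientations are given as a unit quaternion [w, x, y, z].
In Python, from station import bot gives the robot as it stands. The module is installed in compiled form; this text tells all that it offers.
- The arm moves only by the tool drive_tool, never from a script. Its argument "commands" is a list of rows, each an object with "hand": the opening, from 0 (shut) to 1 (fully open); "translation": the shift along the world's x, y, z in mm, a list of three; "angular": the turn, a rotation vector about the world's x, y, z in rad, a list of three. In form: [{"hand": hand, "translation": [tx, ty, tz], "angular": [ax, ay, az]}, ...]. A call has 1 to 12 rows; each row is the pose to reach, as a shift and turn from the pose commanded when the call began; what a row does not reach only later rows make up. A row lasts 1/8 s, in which the tool goes at most 62.5 mm and 10.7 degrees, less where a joint would pass 70% of its speed; a pose out of reach is approached as far as the arm can. A call with a gripper value outside its range is refused whole. The fingers move at their own pace and stop on an object; "force" is the grip in N (left out, the last holds). Time passes only in rows, so rows that repeat a pose let the fingers close. It gives the time, the measured TCP pose, the force, the opening and the grip force at its end, in the units of the state.
- bot.get_obs(): the state, without advancing time (a new reading comes with each control period).
- bot.read_camera(name): name is "scene" or "top" or "wrist"; returns the picture (384x512x3 uint8, red, green, blue); there is no depth.
- bot.camera_model(name): a dict with "fx", "fy", "cx", "cy" (pixels), "view" (4x4, takes a point from world to camera coordinates). Camera axes: x right, y up, looking along -z (the intrinsics and any distortion apply to the point x, -y, -z); pixel columns grow to the right and rows downward; lengths in m; the calibration is good to about 2 mm. A picture is of the moment at which its call begins: read the wrist's pose just before it. camera_model takes no time and is no camera call; for the wrist camera it gives the pose at the moment of the call.
- bot.hand_in(): hands the job in; it is judged then, once.
Trained networks look in the newest picture that a camera, given by its name, has taken for a name from the list of things; names that differ only in an ending like _2 or _b are one class to them, and where a whole thing is asked for, a point or a joint stands for the part that bears it (a point fixed in the world has none). Each returns a list of dicts, best first, with "score" (0 to 1); they miss things now and then, are a little off and sometimes report something else, mostly with a low value. They report only what shows in the picture. A call takes as long as a camera call. They do not tell look-alikes from the thing itself.
- bot.find_in(camera, query): "position" ([column, row] in pixels, amid what is visible of it).
- bot.outline_of(camera, query): "pixels" (384x512 bool, what is visible of it) and "position" ([column, row] in pixels, amid what is visible of it).
The state is a dict: "t": time; "q": joint angles; "joint_vel": joint speeds; "joint_torque": joint torques, N m; "eef_pos": TCP position; "tool_rot": TCP orientation; "contact_force": force on the tool from outside, world axes, zero at the start; "torque": the same for the moment, N m; "gripper_width": opening from 0.0 (shut) to 1.0 (fully open); "grasp_force": force on a finger pad.
Only numpy, scipy, OpenCV 4.12 (cv2) and the standard library are available. Lean on these libraries where they do the work, as an engineer would, in place of code of your own. Each camera call takes 0.05 s, during which the arm holds its last target. There are 200 camera calls.

## Working session

There is one attempt and no reset: what is moved stays moved. The work goes in short steps, Python scripts to look and compute and a tool call to move; the robot and the scene stay as the last step left them, time stands still between calls to the robot, and variables do not carry over. Pictures are saved under pics/ and viewed, at most 14 in all, crops included, and the job is handed in when it is done.

Besides the shell and the picture viewer there is one more tool, called after "Request:" by a JSON object that holds its "fn" and its "kwargs", one argument or row to a line. drive_tool: Moves the arm, as the interface text tells. Its arguments: {"type":"object","properties":{"commands":{"type":"array","items":{"type":"object","properties":{"hand":{"type":"number"},"translation":{"type":"array","items":{"type":"number"}},"angular":{"type":"array","items":{"type":"number"}}}}},"force":{"type":"number"}},"required":["commands"]}

```bash
mkdir -p pics
cat > h.py <<'E'
import numpy as np, cv2
from station import bot
def snap(c,name):
    im=bot.read_camera(c); cv2.imwrite(f'pics/{name}.png',im[:,:,::-1]); return im
def ray(c,px,z,m=None):
    m=m or bot.camera_model(c); V=np.array(m['view']); R=V[:3,:3]; o=-R.T@V[:3,3]
    d=R.T@np.array([(px[0]-m['cx'])/m['fx'],-(px[1]-m['cy'])/m['fy'],-1.])
    return o+d*(z-o[2])/d[2]
def proj(c,p,m=None):
    m=m or bot.camera_model(c); V=np.array(m['view']); q=V[:3,:3]@np.array(p)+V[:3,3]
    return np.array([m['cx']+m['fx']*q[0]/-q[2], m['cy']-m['fy']*q[1]/-q[2]])
E
python3 - <<'E'
from h import *
np.set_printoptions(precision=4,suppress=True)
a=snap('top','top0'); b=snap('scene','scene0')
cv2.imwrite('pics/both0.png',cv2.resize(np.vstack([a,b]),(800,600*2))[:,:,::-1][:600])
for c in ('top','scene'):
    m=bot.camera_model(c); print(c,{k:v for k,v in m.items()})
    for n in 'radio_red radio_yellow radio_green radio_blue cup_red cup_yellow cup_green cup_blue rail charger'.split():
        print(n,[(np.round(d['position']),round(d['score'],2), np.round(ray(c,d['position'],{'r':.12,'c':.052}[n[0]] if n!='rail' else .02),3)) for d in bot.find_in(c,n)[:3]])
print(bot.get_obs())
E
```

```text
top {'fx': 362.3450988038664, 'fy': 362.3450988038664, 'cx': 256.4461339199546, 'cy': 194.1093618043978, 'view': array([[-0.0007, -0.9995, -0.032 ,  0.0484],
       [ 0.9901, -0.0052,  0.1405, -0.5272],
       [-0.1406, -0.0316,  0.9896, -0.8091],
       [ 0.    ,  0.    ,  0.    ,  1.    ]])}
radio_red [(array([333., 208.]), 0.7, array([ 0.485, -0.116,  0.12 ])), (array([269., 229.]), 0.66, array([0.442, 0.018, 0.12 ]))]
radio_yellow [(array([269., 214.]), 0.9, array([0.472, 0.018, 0.12 ]))]
radio_green [(array([240., 222.]), 0.95, array([0.456, 0.079, 0.12 ]))]
radio_blue [(array([188., 267.]), 0.97, array([0.364, 0.186, 0.12 ])), (array([266., 269.]), 0.86, array([0.361, 0.026, 0.12 ])), (array([309., 274.]), 0.8, array([ 0.35 , -0.063,  0.12 ]))]
cup_red [(array([329., 224.]), 0.8, array([ 0.456, -0.117,  0.052]))]
cup_yellow [(array([267., 229.]), 0.65, array([0.446, 0.023, 0.052])), (array([211., 228.]), 0.2, array([0.448, 0.151, 0.052]))]
cup_green [(array([244., 237.]), 0.79, array([0.427, 0.074, 0.052]))]
cup_blue [(array([295., 227.]), 0.91, array([ 0.449, -0.042,  0.052]))
[... 1157 characters left out ...]
0.56, array([0.441, 0.135, 0.02 ]))]
charger [(array([204., 169.]), 0.8, array([0.624, 0.064, 0.052])), (array([306., 163.]), 0.25, array([ 0.509, -0.148,  0.052]))]
{'t': 1.1, 'q': array([ 1.0269,  0.477 ,  0.0224,  1.5554, -0.0115,  1.1093, -0.0831]), 'joint_vel': array([-0.0004, -0.0008,  0.0002, -0.0022, -0.0009, -0.0015,  0.001 ]), 'joint_torque': array([  0.0002, -59.6333,   1.6067, -28.1548,   0.0126,   0.0014,
         0.    ]), 'eef_pos': array([ 0.285 , -0.6119,  0.2453]), 'tool_rot': array([-0.    ,  0.9764,  0.2162,  0.    ]), 'contact_force': array([-0.1846, -0.2665,  0.9701]), 'torque': array([-0.0036, -0.0083, -0.0906]), 'grasp_force': 0.0, 'gripper_width': 1.0000463912747748}
```

View pics/top0.png

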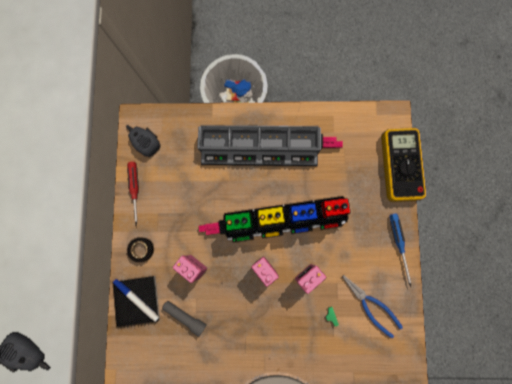

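View pics/scene0.png

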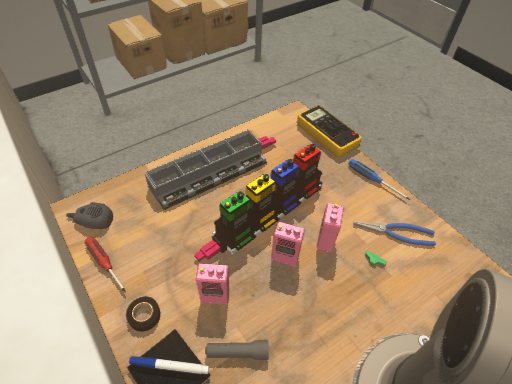

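The top view shows the rail with its magenta connector at the left end (210,228). Counted from the connector, the radios are green (237,222), yellow (271,216), blue (303,212) and red (336,207). The charger's connector is at its right end (332,142) and the lamps face the robot (row 158).

Things that could be mistaken for the radios are the three pink ones at (190,268), (264,270) and (311,278), plus the dark handset at (143,140). I will leave all of these alone. Next I'll check one close crop and the wrist camera geometry.

Run:
```python
from h import *
np.set_printoptions(precision=4,suppress=True)
a=cv2.imread('pics/top0.png')
cv2.imwrite('pics/crop0.png',cv2.resize(a[110:300,160:370],None,fx=3.1,fy=3.1,interpolation=cv2.INTER_CUBIC))
hsv=cv2.cvtColor(a,cv2.COLOR_BGR2HSV)
for n,(lo,hi) in dict(green=(50,75),yellow=(22,33),blue=(108,125),red=(174,180),).items():
    m=cv2.inRange(hsv,(lo,150,90),(hi,255,255)); m|=cv2.inRange(hsv,(0,180,90),(4,255,255)) if n=='red' else 0
    m[:190]=0;m[250:]=0;m[:,:215]=0;m[:,360:]=0
    k,l,s,c=cv2.connectedComponentsWithStats(m); i=1+np.argmax(s[1:,4]); print(n,s[i],c[i],ray('top',c[i],.118))
for p in ((190,268),(264,270),(311,278)): print(ray('top',p,.112))
m=bot.camera_model('wrist'); V=m['view']; R=V[:3,:3]; o=-R.T@V[:3,3]
from scipy.spatial.transform import Rotation as Ro
s=bot.get_obs(); T=Ro.from_quat(np.roll(s['tool_rot'],-1)).as_matrix()
print(m['fx'],m['cx'],m['cy'],'cam in tool',T.T@(o-s['eef_pos']),'\n',T.T@R.T)
```

```text
green [226 213  24  17 243] [237.6996 220.7325] [0.4598 0.0836 0.118 ]
yellow [258 207  27  19 358] [270.8408 215.8073] [0.4699 0.0141 0.118 ]
blue [291 204  26  17 301] [303.8173 211.8372] [ 0.478  -0.0549  0.118 ]
red [324 198  26  18 300] [336.58   206.8767] [ 0.4881 -0.1233  0.118 ]
[0.362 0.183 0.112]
[0.3582 0.0289 0.112 ]
[ 0.3422 -0.0676  0.112 ]
279.2058878002749 254.1167504261656 199.7952412359346 cam in tool [ 0.0739  0.0007 -0.129 ] 
 [[ 0.0002  0.9577  0.2877]
 [ 1.      0.     -0.0006]
 [-0.0006  0.2877 -0.9577]]
```

View pics/crop0.png

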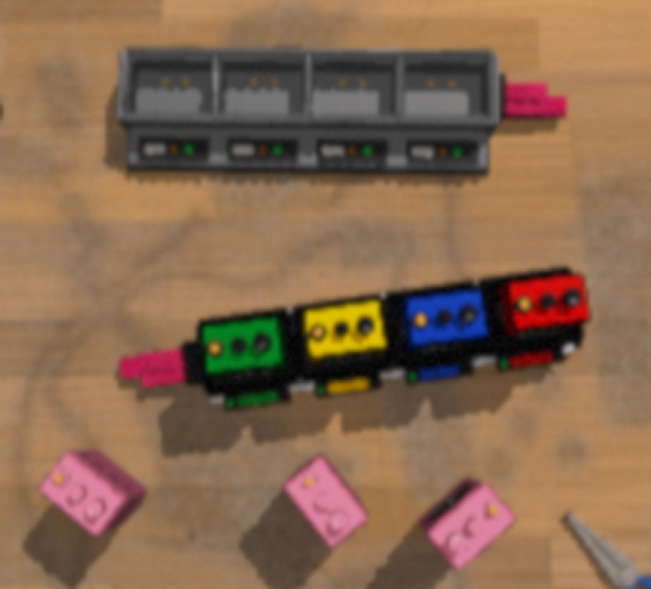

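The crop confirms the order on the rail and both connector ends. I'm moving to a viewpoint above both units.

Request:
{"fn": "drive_tool", "kwargs": {
  "commands": [
    {"hand":1,"translation":[275,672,75],"angular":[0,0,1.27]},
    {"hand":1,"translation":[275,672,75],"angular":[0,0,1.27]},
    {"hand":1,"translation":[275,672,75],"angular":[0,0,1.27]},
    {"hand":1,"translation":[275,672,75],"angular":[0,0,1.27]},
    {"hand":1,"translation":[275,672,75],"angular":[0,0,1.27]},
    {"hand":1,"translation":[275,672,75],"angular":[0,0,1.27]},
    {"hand":1,"translation":[275,672,75],"angular":[0,0,1.27]},
    {"hand":1,"translation":[275,672,75],"angular":[0,0,1.27]},
    {"hand":1,"translation":[275,672,75],"angular":[0,0,1.27]},
    {"hand":1,"translation":[275,672,75],"angular":[0,0,1.27]},
    {"hand":1,"translation":[275,672,75],"angular":[0,0,1.27]},
    {"hand":1,"translation":[275,672,75],"angular":[0,0,1.27]}
  ]
}}

```text
t: 2.6
eef_pos: [0.5606, 0.0634, 0.3209]
tool_rot: [0.0, 0.657, 0.754, 0.001]
contact_force: [0.4, -0.6, -0.6]
gripper_width: 1.001
grasp_force: 0.0
```

Request:
{"fn": "drive_tool", "kwargs": {
  "commands": [
    {"hand":1,"translation":[0,0,0],"angular":[0,0,0]},
    {"hand":1,"translation":[0,0,0],"angular":[0,0,0]},
    {"hand":1,"translation":[0,0,0],"angular":[0,0,0]}
  ]
}}

```text
t: 2.98
eef_pos: [0.5597, 0.0582, 0.3201]
tool_rot: [0.0, 0.659, 0.752, -0.0]
contact_force: [0.2, -1.4, 0.8]
gripper_width: 1.0
grasp_force: 0.0
```

Run:
```python
from h import *
np.set_printoptions(precision=4,suppress=True)
im=snap('wrist','w0'); m=bot.camera_model('wrist'); s=bot.get_obs(); np.save('w0.npy',m['view'])
print(s['t'],s['q'],s['eef_pos'],s['tool_rot'])
v=cv2.resize(im,(800,600),interpolation=cv2.INTER_CUBIC)[:,:,::-1]; cv2.imwrite('pics/w0b.png',v)
```

```text
3.025 [ 0.2599  0.2825 -0.5821  1.7042  0.1656  1.2047 -0.2312] [0.5598 0.0583 0.3202] [ 0.0002  0.6588  0.7523 -0.0004]
```

View pics/w0b.png

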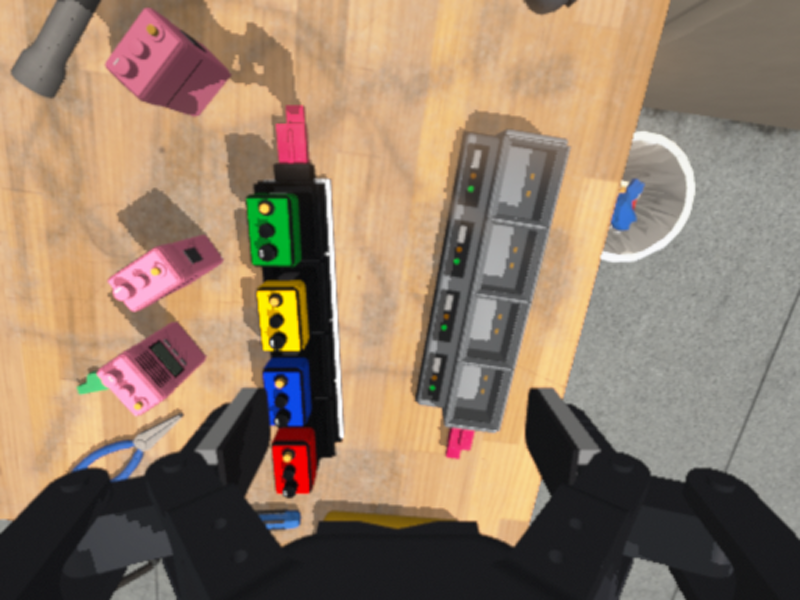

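The wrist view shows the rail at left (green on top, red at the bottom) and the charger at right, with its connector at the bottom (458,442) and its lamps facing the rail. Next I'll rectify the charger at rim height to measure its pose.

```bash
cat >> h.py <<'E'
def rect(im,view,c,z,x0,x1,y0,y1,s=2.0):
    """ortho image at plane z; s px/mm; cols = x up, rows = y decreasing"""
    m=dict(bot.camera_model(c)); m['view']=view
    w,h=int((x1-x0)*1000*s),int((y1-y0)*1000*s)
    P=np.float32([proj(c,(x,y,z),m) for x,y in ((x0,y1),(x1,y1),(x1,y0),(x0,y0))])
    H=cv2.getPerspectiveTransform(P,np.float32([(0,0),(w,0),(w,h),(0,h)]))
    return cv2.warpPerspective(im,H,(w,h),flags=cv2.INTER_CUBIC)
E
python3 - <<'E'
from h import *
w=cv2.imread('pics/w0.png'); t=cv2.imread('pics/top0.png')
V=np.load('w0.npy'); Vt=bot.camera_model('top')['view']
A=rect(w,V,'wrist',.052,.54,.74,-.14,.22,1.65); B=rect(t,Vt,'top',.052,.54,.74,-.14,.22,1.65)
for I in (A,B):
    for k in range(0,20): cv2.line(I,(int(k*16.5),0),(int(k*16.5),6 if k%5 else 14),(0,255,255),1)
    for k in range(0,36): cv2.line(I,(0,int(k*16.5)),(6 if k%5 else 14,int(k*16.5)),(0,255,255),1)
cv2.imwrite('pics/rc.png',np.hstack([A,B]))
E
```

```text
(no output)
```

View pics/rc.png

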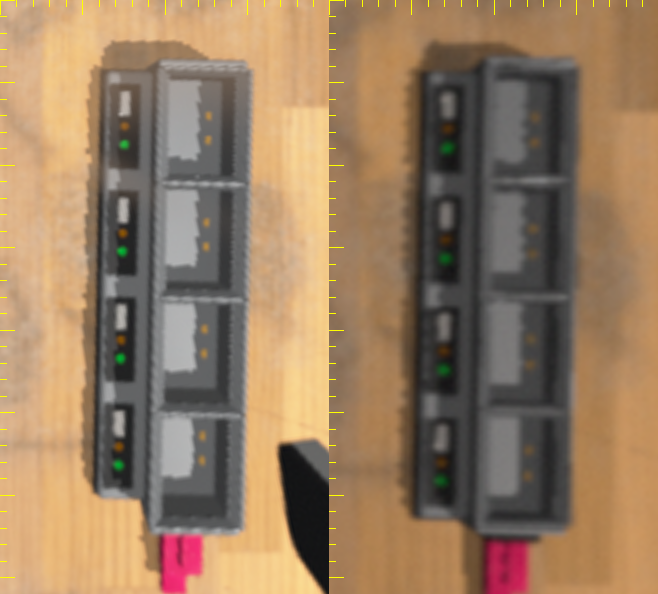

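Run:
```python
from h import *
np.set_printoptions(precision=1,suppress=True)
w=cv2.imread('pics/w0.png'); t=cv2.imread('pics/top0.png')
V=np.load('w0.npy'); Vt=bot.camera_model('top')['view']
x0,x1,y0,y1=.42,.54,-.18,.13
out=[]
for c,im,v in (('wrist',w,V),('top',t,Vt)):
    I=rect(im,v,c,.118,x0,x1,y0,y1,1.9); out.append(I.copy()); hsv=cv2.cvtColor(I,cv2.COLOR_BGR2HSV)
    for n,(lo,hi) in dict(green=(50,75),yellow=(22,33),blue=(108,125),red=(0,4)).items():
        m=cv2.inRange(hsv,(lo,150,110),(hi,255,255)); m|=cv2.inRange(hsv,(174,170,110),(180,255,255)) if n=='red' else 0
        k,l,s,_=cv2.connectedComponentsWithStats(m); i=1+np.argmax(s[1:,4])
        pts=np.argwhere(l==i)[:,::-1].astype(np.float32); r=cv2.minAreaRect(pts)
        cv2.drawContours(out[-1],[cv2.boxPoints(r).astype(int)],0,(255,255,255),1)
        print(c,n,'ctr mm',np.array([x0*1000+r[0][0]/1.9, y1*1000-r[0][1]/1.9]),'size',np.array(r[1])/1.9,'ang %.1f'%r[2])
for I in out:
    for k in range(0,13): cv2.line(I,(int(k*19),0),(int(k*19),6),(0,255,255),1)
    for k in range(0,31): cv2.line(I,(0,int(k*19)),(6,int(k*19)),(0,255,255),1)
cv2.imwrite('pics/rr.png',np.hstack(out))
```

```text
wrist green ctr mm [460.1  81.3] size [49.7 30.4] ang 83.0
wrist yellow ctr mm [471.2  11.8] size [52.  31.8] ang 81.9
wrist blue ctr mm [479.1 -56.9] size [51.2 30.7] ang 81.9
wrist red ctr mm [ 489.5 -125.8] size [50.7 31.2] ang 82.2
top green ctr mm [459.4  83.6] size [48.4 28.4] ang 83.2
top yellow ctr mm [470.2  14.4] size [52.3 33.1] ang 81.6
top blue ctr mm [477.9 -54.3] size [50.8 31.1] ang 82.5
top red ctr mm [ 488.5 -123.4] size [51.2 32.1] ang 82.4
```

View pics/rr.png

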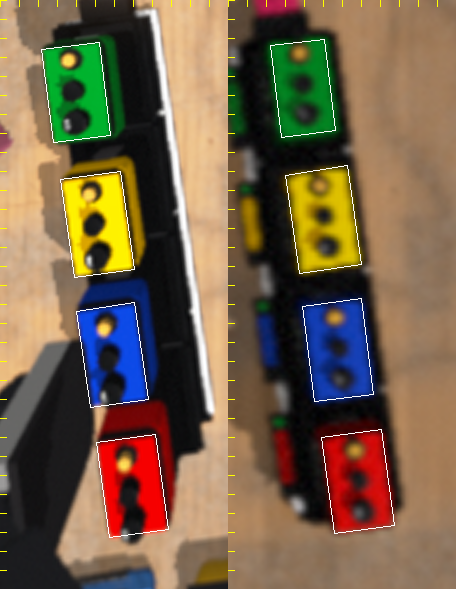

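The two cameras agree to about 2.5 mm. Averaged positions in mm:

| Item | Centre (mm) | Yaw |
|---|---|---|
| Green | (460, 82.5) | 8.0° |
| Yellow | (470.7, 13) | 8.0° |
| Blue | (478.5, -55.5) | 8.0° |
| Red | (489, -124.5) | 8.0° |
| Charger | (660.6, 40.2) | -1.1° |

Green goes first.

Request:
{"fn": "drive_tool", "kwargs": {
  "commands": [
    {"hand":1,"translation":[-100,24,-100],"angular":[0,0,0.008]},
    {"hand":1,"translation":[-100,24,-140],"angular":[0,0,0.008]},
    {"hand":1,"translation":[-100,24,-140],"angular":[0,0,0.008]},
    {"hand":1,"translation":[-100,24,-165],"angular":[0,0,0.008]},
    {"hand":1,"translation":[-100,24,-195],"angular":[0,0,0.008]},
    {"hand":1,"translation":[-100,24,-222],"angular":[0,0,0.008]},
    {"hand":1,"translation":[-100,24,-222],"angular":[0,0,0.008]},
    {"hand":0,"translation":[-100,24,-222],"angular":[0,0,0.008]},
    {"hand":0,"translation":[-100,24,-222],"angular":[0,0,0.008]},
    {"hand":0,"translation":[-100,24,-222],"angular":[0,0,0.008]},
    {"hand":0,"translation":[-100,24,-222],"angular":[0,0,0.008]},
    {"hand":0,"translation":[-100,24,-222],"angular":[0,0,0.008]}
  ],
  "force": 50
}}

```text
t: 4.53
eef_pos: [0.4603, 0.0841, 0.0993]
tool_rot: [0.001, 0.655, 0.756, 0.0]
contact_force: [-2.4, -0.6, 6.8]
gripper_width: 0.388
grasp_force: 48.9
```

Green is gripped at 33 mm. I'll lift it, carry it forward, and hover over bay 1.

Request:
{"fn": "drive_tool", "kwargs": {
  "commands": [
    {"hand":0,"translation":[0,0,25],"angular":[0,0,0]},
    {"hand":0,"translation":[0,0,60],"angular":[0,0,0]},
    {"hand":0,"translation":[5,0,80],"angular":[0,0,0]},
    {"hand":0,"translation":[55,0,80],"angular":[0,0,0]},
    {"hand":0,"translation":[100,-10,80],"angular":[0,0,-0.05]},
    {"hand":0,"translation":[135,-50,80],"angular":[0,0,-0.159]},
    {"hand":0,"translation":[170,-100,75],"angular":[0,0,-0.159]},
    {"hand":0,"translation":[198.5,-140,65],"angular":[0,0,-0.159]},
    {"hand":0,"translation":[198.5,-148,55],"angular":[0,0,-0.159]},
    {"hand":0,"translation":[198.5,-148,48],"angular":[0,0,-0.159]},
    {"hand":0,"translation":[198.5,-148,48],"angular":[0,0,-0.159]}
  ]
}}

```text
t: 5.9
eef_pos: [0.6573, -0.0619, 0.1457]
tool_rot: [-0.001, 0.712, 0.702, -0.0]
contact_force: [-0.9, -0.7, -2.3]
gripper_width: 0.389
grasp_force: 50.7
```

Run:
```python
from h import *
im=snap('wrist','w1'); s=bot.get_obs(); print(s['t'],s['eef_pos'],s['tool_rot'],s['contact_force'])
t=snap('scene','s1')
cv2.imwrite('pics/c1.png',np.hstack([im,cv2.resize(t[110:290,130:330],None,fx=2.13,fy=2.13)[:384]])[:,:,::-1][:, :800+140][:, 140:])
```

```text
5.95 [ 0.65781961 -0.06176897  0.14638041] [-5.64182016e-04  7.11809018e-01  7.02372823e-01  1.44310532e-04] [-0.82931743  0.15277457 -3.20712403]Traceback (most recent call last):
  File "<stdin>", line 4, in <module>
    return _nx.concatenate(arrs, 1, dtype=dtype, casting=casting)
           ~~~~~~~~~~~~~~~^^^^^^^^^^^^^^^^^^^^^^^^^^^^^^^^^^^^^^^
ValueError: all the input array dimensions except for the concatenation axis must match exactly, but along dimension 0, the array at index 0 has size 384 and the array at index 1 has size 383
```

Run:
```python
from h import *
im=cv2.imread('pics/w1.png'); t=cv2.imread('pics/s1.png')
cv2.imwrite('pics/c1.png',np.hstack([cv2.resize(im[:,140:400],None,fx=1.5,fy=1.5),cv2.resize(t[110:290,180:300],(384,576))]))
```

```text
(no output)
```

View pics/c1.png

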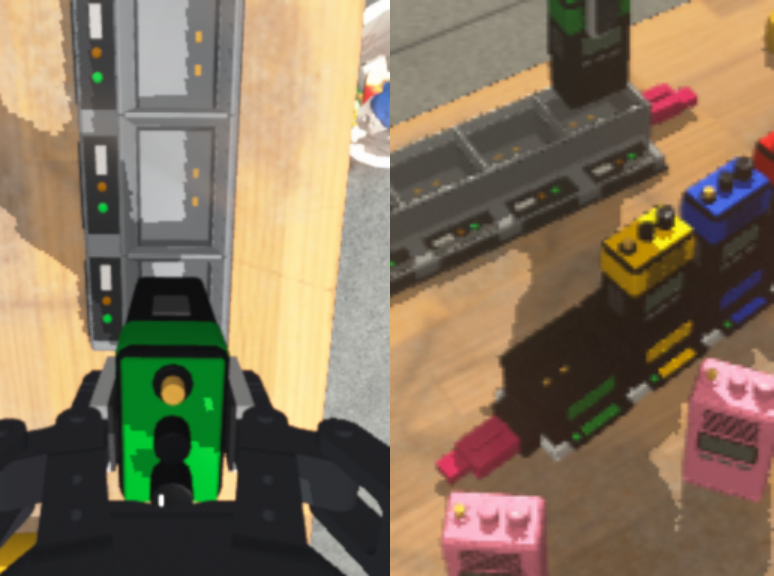

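The wrist view shows green over bay 1, with dividers at crop rows 117 and 256. The scene view shows its front face towards the lamps. I'll compute the residual offset from those dividers.

Run:
```python
from h import *
np.set_printoptions(precision=4,suppress=True)
s=bot.get_obs(); print(s['eef_pos'])
for p in ((122,120),(238,115),(118,257),(230,255)): print(ray('wrist',(p[0]/1.5+140,p[1]/1.5),.052))
# radio foot: front-left & back-left top edge of radio (z=foot+.1) in crop
for p in ((119,352),(226,352)): print('top edge',ray('wrist',(p[0]/1.5+140,p[1]/1.5),.018+.048+.1))
```

```text
[ 0.6582 -0.062   0.1468]
[0.6362 0.0367 0.052 ]
[0.6935 0.0382 0.052 ]
[ 0.6308 -0.0319  0.052 ]
[ 0.6914 -0.0316  0.052 ]
top edge [ 0.6445 -0.0374  0.166 ]
top edge [ 0.6749 -0.0379  0.166 ]
```

Request:
{"fn": "drive_tool", "kwargs": {
  "commands": [
    {"hand":0,"translation":[1,-2,0],"angular":[0,0,-0.006]},
    {"hand":0,"translation":[1,-2,-12],"angular":[0,0,-0.006]},
    {"hand":0,"translation":[1,-2,-20],"angular":[0,0,-0.006]},
    {"hand":0,"translation":[1,-2,-28],"angular":[0,0,-0.006]},
    {"hand":0,"translation":[1,-2,-28],"angular":[0,0,-0.006]}
  ]
}}

```text
t: 6.62
eef_pos: [0.6587, -0.0659, 0.1171]
tool_rot: [-0.001, 0.715, 0.699, -0.001]
contact_force: [0.1, -0.4, -2.6]
gripper_width: 0.396
grasp_force: 50.8
```

Request:
{"fn": "drive_tool", "kwargs": {
  "commands": [
    {"hand":0,"translation":[0,0,-10],"angular":[0,0,0]},
    {"hand":0,"translation":[0,0,-17],"angular":[0,0,0]},
    {"hand":0,"translation":[0,0,-20],"angular":[0,0,0]},
    {"hand":0,"translation":[0,0,-20],"angular":[0,0,0]},
    {"hand":0,"translation":[0,0,-20],"angular":[0,0,0]}
  ]
}}

```text
t: 7.25
eef_pos: [0.6592, -0.0659, 0.0994]
tool_rot: [0.0, 0.715, 0.699, -0.0]
contact_force: [-4.4, -0.8, 7.5]
gripper_width: 0.394
grasp_force: 52.5
```

Green is standing on the floor of bay 1. I'll release it and go to yellow.

Request:
{"fn": "drive_tool", "kwargs": {
  "commands": [
    {"hand":1,"translation":[0,0,0],"angular":[0,0,0]},
    {"hand":1,"translation":[0,0,0],"angular":[0,0,0]},
    {"hand":1,"translation":[0,0,0],"angular":[0,0,0]},
    {"hand":1,"translation":[0,0,0],"angular":[0,0,0]},
    {"hand":1,"translation":[0,0,30],"angular":[0,0,0]},
    {"hand":1,"translation":[0,0,77],"angular":[0,0,0]},
    {"hand":1,"translation":[-50,20,85],"angular":[0,0,0.06]},
    {"hand":1,"translation":[-105,45,85],"angular":[0,0,0.165]},
    {"hand":1,"translation":[-160,70,85],"angular":[0,0,0.165]},
    {"hand":1,"translation":[-189,80,80],"angular":[0,0,0.165]},
    {"hand":1,"translation":[-189,80,70],"angular":[0,0,0.165]},
    {"hand":1,"translation":[-189,80,60],"angular":[0,0,0.165]}
  ]
}}

```text
t: 8.75
eef_pos: [0.4715, 0.0138, 0.1581]
tool_rot: [0.001, 0.655, 0.756, 0.0]
contact_force: [0.8, 0.4, 0.1]
gripper_width: 0.999
grasp_force: 0.0
```

Request:
{"fn": "drive_tool", "kwargs": {
  "commands": [
    {"hand":1,"translation":[0,0,-30],"angular":[0,0,0]},
    {"hand":1,"translation":[0,0,-60],"angular":[0,0,0]},
    {"hand":1,"translation":[0,0,-60],"angular":[0,0,0]},
    {"hand":0,"translation":[0,0,-60],"angular":[0,0,0]},
    {"hand":0,"translation":[0,0,-60],"angular":[0,0,0]},
    {"hand":0,"translation":[0,0,-60],"angular":[0,0,0]},
    {"hand":0,"translation":[0,0,-60],"angular":[0,0,0]},
    {"hand":0,"translation":[0,0,-60],"angular":[0,0,0]}
  ]
}}

```text
t: 9.75
eef_pos: [0.4709, 0.014, 0.0992]
tool_rot: [0.001, 0.655, 0.756, 0.0]
contact_force: [-0.7, 0.4, 5.4]
gripper_width: 0.388
grasp_force: 49.4
```

Request:
{"fn": "drive_tool", "kwargs": {
  "commands": [
    {"hand":0,"translation":[0,0,25],"angular":[0,0,0]},
    {"hand":0,"translation":[0,0,60],"angular":[0,0,0]},
    {"hand":0,"translation":[5,0,80],"angular":[0,0,0]},
    {"hand":0,"translation":[55,0,80],"angular":[0,0,-0.03]},
    {"hand":0,"translation":[105,-5,80],"angular":[0,0,-0.165]},
    {"hand":0,"translation":[155,-10,80],"angular":[0,0,-0.165]},
    {"hand":0,"translation":[189.5,-10,70],"angular":[0,0,-0.165]},
    {"hand":0,"translation":[189.5,-10,55],"angular":[0,0,-0.165]},
    {"hand":0,"translation":[189.5,-10,42],"angular":[0,0,-0.165]},
    {"hand":0,"translation":[189.5,-10,30],"angular":[0,0,-0.165]},
    {"hand":0,"translation":[189.5,-10,20],"angular":[0,0,-0.165]},
    {"hand":0,"translation":[189.5,-10,20],"angular":[0,0,-0.165]}
  ]
}}

```text
t: 11.25
eef_pos: [0.6591, 0.0039, 0.1175]
tool_rot: [-0.0, 0.715, 0.699, -0.001]
contact_force: [-0.2, -0.3, -2.5]
gripper_width: 0.391
grasp_force: 51.1
```

Request:
{"fn": "drive_tool", "kwargs": {
  "commands": [
    {"hand":0,"translation":[0,0,-10],"angular":[0,0,0]},
    {"hand":0,"translation":[0,0,-17],"angular":[0,0,0]},
    {"hand":0,"translation":[0,0,-20],"angular":[0,0,0]},
    {"hand":0,"translation":[0,0,-20],"angular":[0,0,0]},
    {"hand":0,"translation":[0,0,-20],"angular":[0,0,0]}
  ]
}}

```text
t: 11.88
eef_pos: [0.6598, 0.0041, 0.0994]
tool_rot: [0.0, 0.715, 0.699, -0.0]
contact_force: [-4.3, -0.4, 6.5]
gripper_width: 0.39
grasp_force: 52.3
```

Request:
{"fn": "drive_tool", "kwargs": {
  "commands": [
    {"hand":1,"translation":[0,0,0],"angular":[0,0,0]},
    {"hand":1,"translation":[0,0,0],"angular":[0,0,0]},
    {"hand":1,"translation":[0,0,0],"angular":[0,0,0]},
    {"hand":1,"translation":[0,0,0],"angular":[0,0,0]},
    {"hand":1,"translation":[0,0,30],"angular":[0,0,0]},
    {"hand":1,"translation":[0,0,77],"angular":[0,0,0]},
    {"hand":1,"translation":[-50,-15,85],"angular":[0,0,0.06]},
    {"hand":1,"translation":[-105,-35,85],"angular":[0,0,0.165]},
    {"hand":1,"translation":[-155,-50,85],"angular":[0,0,0.165]},
    {"hand":1,"translation":[-181,-58.5,80],"angular":[0,0,0.165]},
    {"hand":1,"translation":[-181,-58.5,70],"angular":[0,0,0.165]},
    {"hand":1,"translation":[-181,-58.5,60],"angular":[0,0,0.165]}
  ]
}}

```text
t: 13.38
eef_pos: [0.48, -0.0542, 0.1581]
tool_rot: [0.001, 0.655, 0.756, 0.001]
contact_force: [-1.0, -0.3, -0.2]
gripper_width: 1.001
grasp_force: 0.0
```

Request:
{"fn": "drive_tool", "kwargs": {
  "commands": [
    {"hand":1,"translation":[0,0,-30],"angular":[0,0,0]},
    {"hand":1,"translation":[0,0,-60],"angular":[0,0,0]},
    {"hand":1,"translation":[0,0,-60],"angular":[0,0,0]},
    {"hand":0,"translation":[0,0,-60],"angular":[0,0,0]},
    {"hand":0,"translation":[0,0,-60],"angular":[0,0,0]},
    {"hand":0,"translation":[0,0,-60],"angular":[0,0,0]},
    {"hand":0,"translation":[0,0,-60],"angular":[0,0,0]},
    {"hand":0,"translation":[0,0,-60],"angular":[0,0,0]}
  ]
}}

```text
t: 14.38
eef_pos: [0.4793, -0.0545, 0.0993]
tool_rot: [0.001, 0.655, 0.756, 0.0]
contact_force: [-2.0, 0.8, 4.5]
gripper_width: 0.394
grasp_force: 49.2
```

Request:
{"fn": "drive_tool", "kwargs": {
  "commands": [
    {"hand":0,"translation":[0,0,25],"angular":[0,0,0]},
    {"hand":0,"translation":[0,0,60],"angular":[0,0,0]},
    {"hand":0,"translation":[5,0,80],"angular":[0,0,0]},
    {"hand":0,"translation":[50,15,80],"angular":[0,0,-0.03]},
    {"hand":0,"translation":[90,55,80],"angular":[0,0,-0.165]},
    {"hand":0,"translation":[130,90,80],"angular":[0,0,-0.165]},
    {"hand":0,"translation":[175,125,75],"angular":[0,0,-0.165]},
    {"hand":0,"translation":[182,128.5,60],"angular":[0,0,-0.165]},
    {"hand":0,"translation":[182,128.5,44],"angular":[0,0,-0.165]},
    {"hand":0,"translation":[182,128.5,32],"angular":[0,0,-0.165]},
    {"hand":0,"translation":[182,128.5,20],"angular":[0,0,-0.165]},
    {"hand":0,"translation":[182,128.5,20],"angular":[0,0,-0.165]}
  ]
}}

```text
t: 15.88
eef_pos: [0.6601, 0.0731, 0.1173]
tool_rot: [-0.0, 0.715, 0.699, -0.001]
contact_force: [-0.5, -0.5, -2.9]
gripper_width: 0.389
grasp_force: 51.0
```

Request:
{"fn": "drive_tool", "kwargs": {
  "commands": [
    {"hand":0,"translation":[0,0,-10],"angular":[0,0,0]},
    {"hand":0,"translation":[0,0,-17],"angular":[0,0,0]},
    {"hand":0,"translation":[0,0,-20],"angular":[0,0,0]},
    {"hand":0,"translation":[0,0,-20],"angular":[0,0,0]},
    {"hand":0,"translation":[0,0,-20],"angular":[0,0,0]}
  ]
}}

```text
t: 16.5
eef_pos: [0.6607, 0.0741, 0.0994]
tool_rot: [0.0, 0.715, 0.699, -0.0]
contact_force: [-4.2, -1.6, 7.3]
gripper_width: 0.388
grasp_force: 52.4
```

Request:
{"fn": "drive_tool", "kwargs": {
  "commands": [
    {"hand":1,"translation":[0,0,0],"angular":[0,0,0]},
    {"hand":1,"translation":[0,0,0],"angular":[0,0,0]},
    {"hand":1,"translation":[0,0,0],"angular":[0,0,0]},
    {"hand":1,"translation":[0,0,0],"angular":[0,0,0]},
    {"hand":1,"translation":[0,0,30],"angular":[0,0,0]},
    {"hand":1,"translation":[0,0,77],"angular":[0,0,0]},
    {"hand":1,"translation":[-35,-40,85],"angular":[0,0,0.06]},
    {"hand":1,"translation":[-75,-85,85],"angular":[0,0,0.165]},
    {"hand":1,"translation":[-110,-125,85],"angular":[0,0,0.165]},
    {"hand":1,"translation":[-145,-165,85],"angular":[0,0,0.165]},
    {"hand":1,"translation":[-172,-197,80],"angular":[0,0,0.165]},
    {"hand":1,"translation":[-172,-197,70],"angular":[0,0,0.165]}
  ]
}}

```text
t: 18.0
eef_pos: [0.487, -0.1263, 0.1682]
tool_rot: [0.0, 0.657, 0.754, -0.001]
contact_force: [-0.1, 0.1, -0.2]
gripper_width: 0.997
grasp_force: 0.0
```

Request:
{"fn": "drive_tool", "kwargs": {
  "commands": [
    {"hand":1,"translation":[0,0,-10],"angular":[0,0,0]},
    {"hand":1,"translation":[0,0,-40],"angular":[0,0,0]},
    {"hand":1,"translation":[0,0,-70],"angular":[0,0,0]},
    {"hand":1,"translation":[0,0,-70],"angular":[0,0,0]},
    {"hand":0,"translation":[0,0,-70],"angular":[0,0,0]},
    {"hand":0,"translation":[0,0,-70],"angular":[0,0,0]},
    {"hand":0,"translation":[0,0,-70],"angular":[0,0,0]},
    {"hand":0,"translation":[0,0,-70],"angular":[0,0,0]},
    {"hand":0,"translation":[0,0,-70],"angular":[0,0,0]}
  ]
}}

```text
t: 19.12
eef_pos: [0.4894, -0.1231, 0.0993]
tool_rot: [0.001, 0.655, 0.756, 0.0]
contact_force: [-1.2, 0.3, 5.1]
gripper_width: 0.39
grasp_force: 49.3
```

Request:
{"fn": "drive_tool", "kwargs": {
  "commands": [
    {"hand":0,"translation":[0,0,25],"angular":[0,0,0]},
    {"hand":0,"translation":[0,0,60],"angular":[0,0,0]},
    {"hand":0,"translation":[5,0,80],"angular":[0,0,0]},
    {"hand":0,"translation":[50,15,80],"angular":[0,0,-0.03]},
    {"hand":0,"translation":[85,60,80],"angular":[0,0,-0.165]},
    {"hand":0,"translation":[92,115,80],"angular":[0,0,-0.165]},
    {"hand":0,"translation":[97,170,80],"angular":[0,0,-0.165]},
    {"hand":0,"translation":[103,225,80],"angular":[0,0,-0.165]},
    {"hand":0,"translation":[130,265,80],"angular":[0,0,-0.165]},
    {"hand":0,"translation":[172.5,267,75],"angular":[0,0,-0.165]},
    {"hand":0,"translation":[172.5,267,60],"angular":[0,0,-0.165]},
    {"hand":0,"translation":[172.5,267,45],"angular":[0,0,-0.165]}
  ]
}}

```text
t: 20.62
eef_pos: [0.6607, 0.1435, 0.142]
tool_rot: [-0.0, 0.715, 0.699, -0.001]
contact_force: [0.1, -0.7, -2.6]
gripper_width: 0.39
grasp_force: 50.7
```

Request:
{"fn": "drive_tool", "kwargs": {
  "commands": [
    {"hand":0,"translation":[0,0,-10],"angular":[0,0,0]},
    {"hand":0,"translation":[0,0,-18],"angular":[0,0,0]},
    {"hand":0,"translation":[0,0,-25],"angular":[0,0,0]},
    {"hand":0,"translation":[0,0,-25],"angular":[0,0,0]}
  ]
}}

```text
t: 21.12
eef_pos: [0.6611, 0.1439, 0.1179]
tool_rot: [-0.0, 0.715, 0.699, -0.0]
contact_force: [0.1, -0.8, -2.0]
gripper_width: 0.388
grasp_force: 50.7
```

Request:
{"fn": "drive_tool", "kwargs": {
  "commands": [
    {"hand":0,"translation":[0,0,-10],"angular":[0,0,0]},
    {"hand":0,"translation":[0,0,-17],"angular":[0,0,0]},
    {"hand":0,"translation":[0,0,-20],"angular":[0,0,0]},
    {"hand":0,"translation":[0,0,-20],"angular":[0,0,0]},
    {"hand":0,"translation":[0,0,-20],"angular":[0,0,0]}
  ]
}}

```text
t: 21.75
eef_pos: [0.6612, 0.144, 0.0994]
tool_rot: [0.0, 0.715, 0.699, -0.0]
contact_force: [-3.4, -0.8, 8.1]
gripper_width: 0.388
grasp_force: 52.4
```

Request:
{"fn": "drive_tool", "kwargs": {
  "commands": [
    {"hand":1,"translation":[0,0,0],"angular":[0,0,0]},
    {"hand":1,"translation":[0,0,0],"angular":[0,0,0]},
    {"hand":1,"translation":[0,0,0],"angular":[0,0,0]},
    {"hand":1,"translation":[0,0,0],"angular":[0,0,0]},
    {"hand":1,"translation":[0,0,30],"angular":[0,0,0]},
    {"hand":1,"translation":[0,0,77],"angular":[0,0,0]},
    {"hand":1,"translation":[0,0,130],"angular":[0,0,0]},
    {"hand":1,"translation":[-50,-40,190],"angular":[0,0,0]},
    {"hand":1,"translation":[-100,-80,220],"angular":[0,0,0]},
    {"hand":1,"translation":[-100,-80,220],"angular":[0,0,0]},
    {"hand":1,"translation":[-100,-80,220],"angular":[0,0,0]},
    {"hand":1,"translation":[-100,-80,220],"angular":[0,0,0]}
  ]
}}

```text
t: 23.25
eef_pos: [0.5617, 0.0645, 0.318]
tool_rot: [-0.0, 0.715, 0.699, 0.0]
contact_force: [0.0, 0.5, 0.1]
gripper_width: 0.997
grasp_force: 0.0
```

Run:
```python
from h import *
im=snap('wrist','w9'); t=snap('scene','s9')
cv2.imwrite('pics/c9.png',np.hstack([cv2.resize(im[:,150:450],None,fx=1.4,fy=1.4),cv2.resize(t[90:290,130:270],(376,537))]))
print(bot.get_obs()['contact_force'])
```

```text
Traceback (most recent call last):
ValueError: all the input array dimensions except for the concatenation axis must match exactly, but along dimension 0, the array at index 0 has size 538 and the array at index 1 has size 537
```

Run:
```python
from h import *
im=cv2.imread('pics/w9.png'); t=cv2.imread('pics/s9.png')
cv2.imwrite('pics/c9.png',np.hstack([cv2.resize(im[:,150:450],(420,538)),cv2.resize(t[90:290,130:270],(376,538))]))
```

```text
(no output)
```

View pics/c9.png

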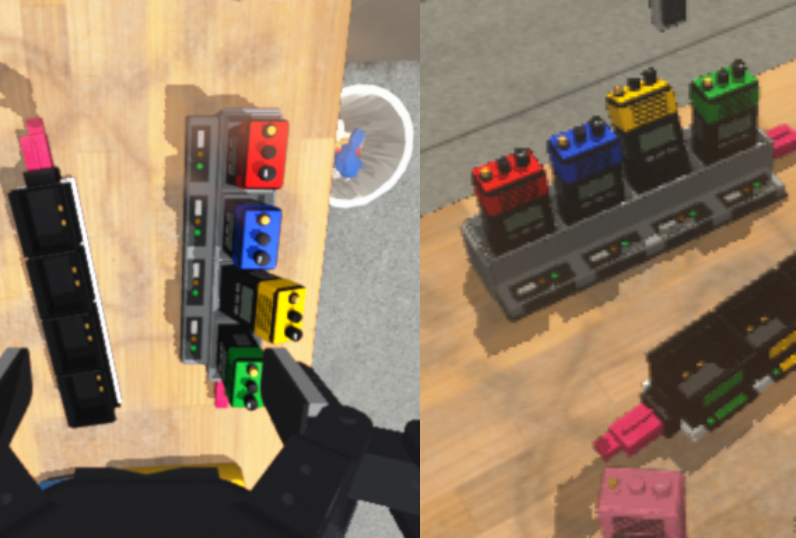

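Yellow is raised and leaning back, probably clipped while blue was carried past. Red, blue and green look seated. I'll look closer at yellow.

Run:
```python
from h import *
im=cv2.imread('pics/w9.png'); t=cv2.imread('pics/s9.png'); tp=snap('top','t9')[:,:,::-1]
cv2.imwrite('pics/d9.png',np.hstack([cv2.resize(im[170:310,295:380],(360,590),interpolation=cv2.INTER_CUBIC),cv2.resize(t[100:190,185:255],(440,590),interpolation=cv2.INTER_CUBIC)]))
print(bot.camera_model('wrist')['view'], bot.get_obs()['eef_pos'])
```

```text
[[ 9.99788298e-01 -2.05750599e-02 -1.62808181e-04 -5.60941561e-01]
 [ 1.96556391e-02  9.57391470e-01 -2.88123634e-01 -1.44648816e-02]
 [ 6.08403220e-03  2.88059437e-01  9.57593204e-01 -4.70625257e-01]
 [ 0.00000000e+00  0.00000000e+00  0.00000000e+00  1.00000000e+00]] [0.56164805 0.0649395  0.3173188 ]
```

View pics/d9.png

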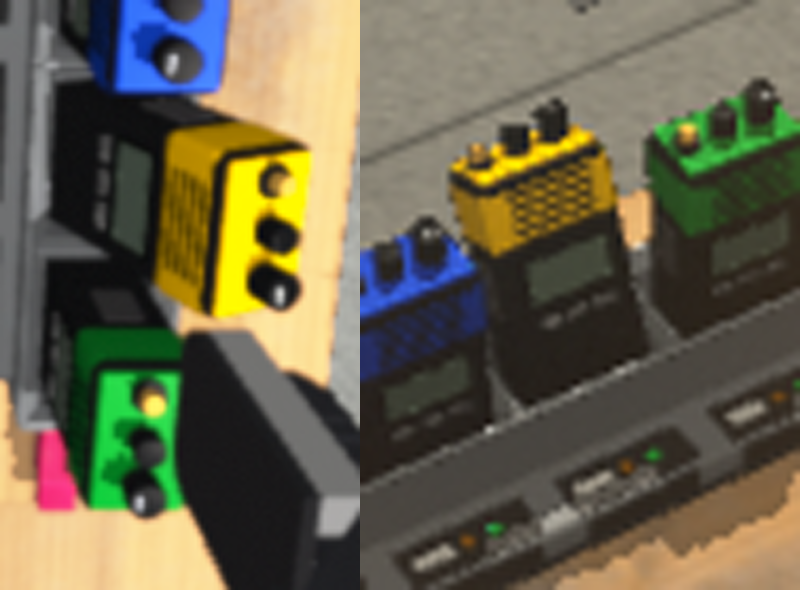

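Run:
```python
from h import *
from scipy.optimize import least_squares
from scipy.spatial.transform import Rotation as Ro
np.set_printoptions(precision=4,suppress=True)
mw=dict(bot.camera_model('wrist')); ms=bot.camera_model('scene')
W=lambda p:(295+p[0]/4.235,170+p[1]/4.214); S=lambda p:(185+(p[0]-360)/6.286,100+p[1]/6.556)
obs=[('wrist',W((224,138)),(0,27,100)),('wrist',W((212,314)),(0,-27,100)),('wrist',W((307,152)),(34,27,100)),('wrist',W((299,308)),(34,-27,100)),
 ('scene',S((458,188)),(0,27,100)),('scene',S((612,140)),(0,-27,100))]
M={'wrist':mw,'scene':ms}
def f(p):
    R=Ro.from_euler('zyx',p[3:]); return np.concatenate([proj(c,R.apply(np.array(b)/1000)+p[:3],M[c])-o for c,o,b in obs])
r=least_squares(f,[.64,.005,.03,0,0.2,0]); print(r.x[:3],np.degrees(r.x[3:]),'res',r.fun)
R=Ro.from_euler('zyx',r.x[3:])
for b in ((17,0,100),(17,0,0),(0,27,0),(0,-27,0),(34,27,0),(34,-27,0),(0,0,100),(34,0,100)): print(b,R.apply(np.array(b)/1000)+r.x[:3])
# green check
G=lambda p,z:ray('wrist',W(p),z)
print('green top corners at z .118',G((100,370),.118),G((180,370),.118),G((92,505),.118))
for n in ('red','blue'): print(n)
```

```text
[ 0.6374 -0.0091  0.0264] [-4.9889 24.0498 -7.7688] res [ 0.7544  0.9729 -0.6424  0.9985  1.3275 -2.3783 -1.2102  0.8263  1.9243
  1.9737 -2.1937 -0.8442]
(17, 0, 100) [0.6937 0.0009 0.1103]
(17, 0, 0) [ 0.6529 -0.0115  0.0198]
(0, 27, 0) [0.6396 0.0175 0.0218]
(0, -27, 0) [ 0.6353 -0.0356  0.031 ]
(34, 27, 0) [0.6705 0.0127 0.0086]
(34, -27, 0) [ 0.6662 -0.0404  0.0177]
(0, 0, 100) [0.6782 0.0033 0.1169]
(34, 0, 100) [ 0.7091 -0.0015  0.1036]
green top corners at z .118 [ 0.6447 -0.042   0.118 ] [ 0.6695 -0.0425  0.118 ] [ 0.6444 -0.0905  0.118 ]
red
blue
```

Yellow is leaning about 24° back and is partly out of its bay. I'll take a closer wrist view to get an accurate pose for a tilted regrasp.

Request:
{"fn": "drive_tool", "kwargs": {
  "commands": [
    {"hand":1,"translation":[60,-34,-50],"angular":[0,0,0]},
    {"hand":1,"translation":[110,-60,-90],"angular":[0,0,0]},
    {"hand":1,"translation":[120,-68,-115],"angular":[0,0,0]},
    {"hand":1,"translation":[120,-68,-115],"angular":[0,0,0]},
    {"hand":1,"translation":[120,-68,-115],"angular":[0,0,0]},
    {"hand":1,"translation":[120,-68,-115],"angular":[0,0,0]}
  ]
}}

```text
t: 24.15
eef_pos: [0.6817, -0.0021, 0.2052]
tool_rot: [0.001, 0.714, 0.7, 0.001]
contact_force: [-0.7, 0.4, 0.4]
gripper_width: 0.999
grasp_force: 0.0
```

Run:
```python
from h import *
im=snap('wrist','w10'); np.save('w10.npy',bot.camera_model('wrist')['view']); print(bot.get_obs()['eef_pos'])
cv2.imwrite('pics/d10.png',cv2.resize(im,(800,600),interpolation=cv2.INTER_CUBIC)[:,:,::-1])
```

```text
[ 0.68169389 -0.00245084  0.20526217]
```

View pics/d10.png

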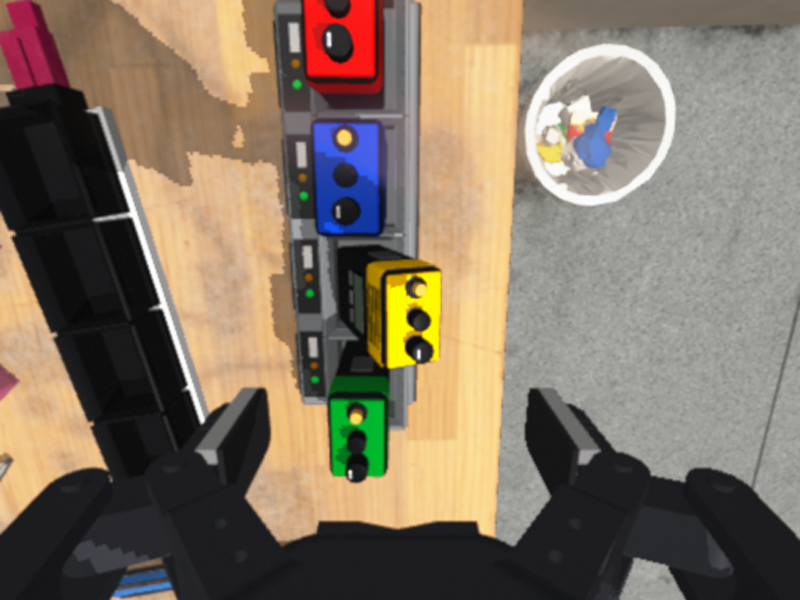

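```bash
cat > fit.py <<'E'
from h import *
from scipy.optimize import least_squares
from scipy.spatial.transform import Rotation as Ro
np.set_printoptions(precision=4,suppress=True)
m9=dict(bot.camera_model('wrist')); m10=dict(m9); m10['view']=np.load('w10.npy')
m9['view']=np.array([[9.99788298e-01,-2.05750599e-02,-1.62808181e-04,-5.60941561e-01],[1.96556391e-02,9.57391470e-01,-2.88123634e-01,-1.44648816e-02],[6.08403220e-03,2.88059437e-01,9.57593204e-01,-4.70625257e-01],[0,0,0,1]])
W=lambda p:(295+p[0]/4.235,170+p[1]/4.214); S=lambda p:(185+(p[0]-360)/6.286,100+p[1]/6.556); X=lambda p:(p[0]*.64,p[1]*.64)
M={'w9':m9,'w10':m10,'scene':bot.camera_model('scene')}
obs=[('w9',W((224,138)),(0,27,100)),('w9',W((212,314)),(0,-27,100)),('w9',W((307,152)),(34,27,100)),('w9',W((299,308)),(34,-27,100)),
 ('scene',S((458,188)),(0,27,100)),('scene',S((612,140)),(0,-27,100)),
 ('w10',X((382,270)),(0,27,100)),('w10',X((386,368)),(0,-27,100)),('w10',X((441,265)),(34,27,100)),('w10',X((440,361)),(34,-27,100))]
def f(p):
    R=Ro.from_euler('zyx',p[3:]); return np.concatenate([proj(c,R.apply(np.array(b)/1000)+p[:3],M[c])-o for c,o,b in obs])
r=least_squares(f,[.64,.005,.03,0,0.2,0],loss='soft_l1'); print(r.x[:3],np.degrees(r.x[3:]),'res',r.fun.reshape(-1,2))
R=Ro.from_euler('zyx',r.x[3:])
for b in ((17,0,100),(17,0,85),(17,0,0),(0,27,0),(0,-27,0),(34,27,0),(34,-27,0)): print(b,R.apply(np.array(b)/1000)+r.x[:3])
im=cv2.imread('pics/w10.png')
def box(im,m,R,t,col):
    for a in np.ndindex(2,2,2):
        for k in range(3):
            if a[k]==0:
                b=list(a); b[k]=1; q=[proj('',R.apply(np.array((34*u[0],54*u[1]-27,100*u[2]))/1000)+t,m)*3-np.array((540,360)) for u in (a,b)]
                cv2.line(im,tuple(q[0].astype(int)),tuple(q[1].astype(int)),col,1)
big=cv2.resize(im,None,fx=3,fy=3,interpolation=cv2.INTER_CUBIC)[360:960,540:940].copy()
box(big,m10,R,r.x[:3],(255,255,255))
ps=Ro.from_euler('z',-1.1,degrees=True); box(big,m10,ps,np.array([.6435,-.0659,.018]),(255,0,255)); box(big,m10,ps,np.array([.6442,.0741,.018]),(255,0,255))
cv2.imwrite('pics/f.png',big)
E
python3 fit.py
```

```text
[ 0.6355 -0.0036  0.0288] [-0.7031 24.026  -3.253 ] res [[-0.8298  3.4636]
 [-0.8118  2.5514]
 [ 0.3127 -2.7738]
 [-1.2025 -0.3162]
 [ 3.0028  0.6944]
 [-1.4028 -1.1846]
 [ 0.7771 -0.9915]
 [-0.7175  1.2201]
 [ 0.7751 -0.3231]
 [ 0.517  -0.2828]]
(17, 0, 100) [0.6918 0.001  0.1131]
(17, 0, 85) [0.6857 0.0002 0.0994]
(17, 0, 0) [ 0.651  -0.0042  0.0219]
(0, 27, 0) [0.6358 0.0234 0.0271]
(0, -27, 0) [ 0.6352 -0.0305  0.0304]
(34, 27, 0) [0.6669 0.0222 0.0133]
(34, -27, 0) [ 0.6663 -0.0317  0.0166]
```

View pics/f.png

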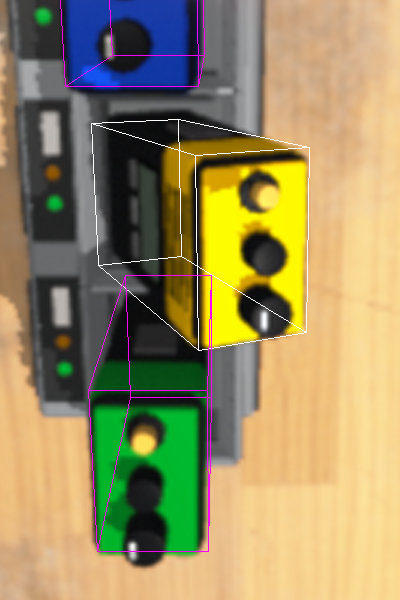

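The overlay fits well. Green and blue match their seated models, and yellow leans 24° back against the rear rim. I'll regrasp it along its own axis.

Request:
{"fn": "drive_tool", "kwargs": {
  "commands": [
    {"hand":1,"translation":[15,4,0],"angular":[0,0.14,0]},
    {"hand":1,"translation":[31,4,0],"angular":[0,0.28,0]},
    {"hand":1,"translation":[36,4,-10],"angular":[0,0.419,0]},
    {"hand":1,"translation":[34,4,-37],"angular":[0,0.419,0]},
    {"hand":1,"translation":[31,4,-44],"angular":[0,0.419,0]},
    {"hand":1,"translation":[31,4,-44],"angular":[0,0.419,0]}
  ]
}}

```text
t: 24.95
eef_pos: [0.7121, 0.0003, 0.1606]
tool_rot: [-0.145, 0.699, 0.684, -0.148]
contact_force: [-0.0, -1.1, 0.5]
gripper_width: 0.999
grasp_force: 0.0
```

Request:
{"fn": "drive_tool", "kwargs": {
  "commands": [
    {"hand":1,"translation":[-10,0,-22],"angular":[0,0,0]},
    {"hand":1,"translation":[-20,0,-45],"angular":[0,0,0]},
    {"hand":1,"translation":[-28,0,-63],"angular":[0,0,0]},
    {"hand":1,"translation":[-28,0,-63],"angular":[0,0,0]}
  ]
}}

```text
t: 25.45
eef_pos: [0.6839, -0.0002, 0.0973]
tool_rot: [-0.145, 0.699, 0.684, -0.149]
contact_force: [0.3, -0.0, 0.6]
gripper_width: 1.0
grasp_force: 0.0
```

Request:
{"fn": "drive_tool", "kwargs": {
  "commands": [
    {"hand":0.5,"translation":[0,0,0],"angular":[0,0,0]},
    {"hand":0.5,"translation":[0,0,0],"angular":[0,0,0]},
    {"hand":0.5,"translation":[0,0,0],"angular":[0,0,0]},
    {"hand":0,"translation":[0,0,0],"angular":[0,0,0]},
    {"hand":0,"translation":[0,0,0],"angular":[0,0,0]},
    {"hand":0,"translation":[0,0,0],"angular":[0,0,0]}
  ],
  "force": 40
}}

```text
t: 26.2
eef_pos: [0.684, 0.0003, 0.0974]
tool_rot: [-0.146, 0.699, 0.684, -0.149]
contact_force: [-2.7, -1.1, 5.7]
gripper_width: 0.393
grasp_force: 42.7
```

Request:
{"fn": "drive_tool", "kwargs": {
  "commands": [
    {"hand":0,"translation":[8,0,18],"angular":[0,0,0]},
    {"hand":0,"translation":[18,0,40],"angular":[0,0,0]},
    {"hand":0,"translation":[26,0,60],"angular":[0,0,0]},
    {"hand":0,"translation":[26,2,75],"angular":[0,0,0]},
    {"hand":0,"translation":[10,4,75],"angular":[0,-0.14,0]},
    {"hand":0,"translation":[-10,4,75],"angular":[0,-0.28,0]},
    {"hand":0,"translation":[-24,4,75],"angular":[0,-0.419,0]},
    {"hand":0,"translation":[-24,4,65],"angular":[0,-0.419,0]},
    {"hand":0,"translation":[-24,4,55],"angular":[0,-0.419,0]},
    {"hand":0,"translation":[-24,4,55],"angular":[0,-0.419,0]}
  ]
}}

```text
t: 27.45
eef_pos: [0.6608, 0.004, 0.1498]
tool_rot: [-0.001, 0.715, 0.699, -0.001]
contact_force: [-0.2, 0.4, -1.8]
gripper_width: 0.394
grasp_force: 41.2
```

Run:
```python
from h import *
im=snap('wrist','w11'); print(bot.get_obs()['eef_pos']); t=snap('scene','s11')
cv2.imwrite('pics/d11.png',np.hstack([cv2.resize(im[100:384,150:350],(420,596)),cv2.resize(t[70:220,150:245],(376,596))]).astype(np.uint8)[:,:,::-1])
```

```text
[0.66118262 0.00413754 0.15043426]
```

View pics/d11.png

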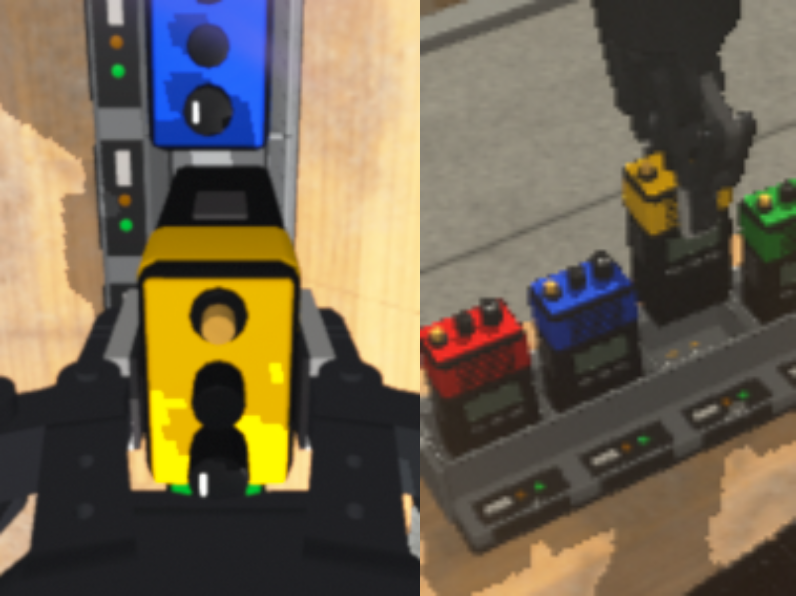

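Run:
```python
from h import *
np.set_printoptions(precision=4,suppress=True)
g=lambda p,z:ray('wrist',(150+p[0]/2.1,100+p[1]/2.1),z)
for z in (.168,.172,.176): print(z,g((140,270),z),g((298,270),z))
print('divider',g((282,135),.052),g((170,150),.052), bot.get_obs()['eef_pos'])
```

```text
0.168 [0.6466 0.031  0.168 ] [0.6791 0.0302 0.168 ]
0.172 [0.6472 0.0326 0.172 ] [0.6785 0.0319 0.172 ]
0.176 [0.6478 0.0343 0.176 ] [0.678  0.0336 0.176 ]
divider [0.6878 0.0386 0.052 ] [0.6437 0.0336 0.052 ] [0.6614 0.0043 0.1508]
```

Request:
{"fn": "drive_tool", "kwargs": {
  "commands": [
    {"hand":0,"translation":[-1,-4,0],"angular":[0,0,0]},
    {"hand":0,"translation":[-1,-4,-10],"angular":[0,0,0]},
    {"hand":0,"translation":[-1,-4,-20],"angular":[0,0,0]},
    {"hand":0,"translation":[-1,-4,-28],"angular":[0,0,0]},
    {"hand":0,"translation":[-1,-4,-36],"angular":[0,0,0]},
    {"hand":0,"translation":[-1,-4,-36],"angular":[0,0,0]}
  ]
}}

```text
t: 28.3
eef_pos: [0.6589, 0.0001, 0.1144]
tool_rot: [-0.001, 0.715, 0.699, -0.001]
contact_force: [0.2, 0.5, -2.5]
gripper_width: 0.396
grasp_force: 41.2
```

Request:
{"fn": "drive_tool", "kwargs": {
  "commands": [
    {"hand":0,"translation":[0,0,-6],"angular":[0,0,0]},
    {"hand":0,"translation":[0,0,-11],"angular":[0,0,0]},
    {"hand":0,"translation":[0,0,-15],"angular":[0,0,0]},
    {"hand":0,"translation":[0,0,-15],"angular":[0,0,0]}
  ]
}}

```text
t: 28.8
eef_pos: [0.6592, 0.0001, 0.0999]
tool_rot: [-0.0, 0.715, 0.699, -0.0]
contact_force: [-0.8, -0.2, -3.2]
gripper_width: 0.392
grasp_force: 41.3
```

Not on the floor yet, so I'll keep lowering in small steps.

Request:
{"fn": "drive_tool", "kwargs": {
  "commands": [
    {"hand":0,"translation":[0,0,-2],"angular":[0,0,0]},
    {"hand":0,"translation":[0,0,-4],"angular":[0,0,0]},
    {"hand":0,"translation":[0,0,-4],"angular":[0,0,0]}
  ]
}}

```text
t: 29.18
eef_pos: [0.6602, 0.0003, 0.0978]
tool_rot: [0.001, 0.715, 0.699, 0.001]
contact_force: [-2.2, -0.1, 6.1]
gripper_width: 0.392
grasp_force: 42.2
```

Request:
{"fn": "drive_tool", "kwargs": {
  "commands": [
    {"hand":1,"translation":[0,0,2],"angular":[0,0,0]},
    {"hand":1,"translation":[0,0,2],"angular":[0,0,0]},
    {"hand":1,"translation":[0,0,2],"angular":[0,0,0]},
    {"hand":1,"translation":[0,0,2],"angular":[0,0,0]},
    {"hand":1,"translation":[0,0,30],"angular":[0,0,0]},
    {"hand":1,"translation":[0,0,80],"angular":[0,0,0]},
    {"hand":1,"translation":[0,0,140],"angular":[0,0,0]},
    {"hand":1,"translation":[-30,30,200],"angular":[0,0,0]},
    {"hand":1,"translation":[-70,60,220],"angular":[0,0,0]},
    {"hand":1,"translation":[-100,80,220],"angular":[0,0,0]},
    {"hand":1,"translation":[-100,80,220],"angular":[0,0,0]},
    {"hand":1,"translation":[-100,80,220],"angular":[0,0,0]}
  ]
}}

```text
t: 30.68
eef_pos: [0.5599, 0.0792, 0.3162]
tool_rot: [0.0, 0.715, 0.699, -0.0]
contact_force: [0.7, 0.2, -0.5]
gripper_width: 1.006
grasp_force: 0.0
```

Run:
```python
from h import *
from scipy.spatial.transform import Rotation as Ro
im=snap('wrist','w12'); m=bot.camera_model('wrist'); t=snap('scene','s12')[:,:,::-1].copy(); im=im[:,:,::-1].copy()
R=Ro.from_euler('z',-1.1,degrees=True); ms=bot.camera_model('scene')
W=cv2.resize(im[:,210:400],(380,596*1),interpolation=cv2.INTER_CUBIC); sy=596/384
S=cv2.resize(t[90:240,130:260],(416,480),interpolation=cv2.INTER_CUBIC); S=np.vstack([S,np.zeros((116,416,3),np.uint8)])
for k in range(4):
    o=np.array([.6605,.0402,.018])+R.apply([-.017,-.105+.07*k,0])
    top=[o+R.apply(np.array(p)/1000) for p in ((0,-27,100),(34,-27,100),(34,27,100),(0,27,100))]
    cv2.polylines(W,[np.int32([((q:=proj('',p,m))[0]*2-420,q[1]*sy) for p in top])],True,(255,0,255))
    cv2.polylines(S,[np.int32([(((q:=proj('',p,ms))[0]-130)*3.2,(q[1]-90)*3.2) for p in top])],True,(255,0,255))
cv2.imwrite('pics/e.png',np.hstack([W,S]))
```

```text
(no output)
```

View pics/e.png

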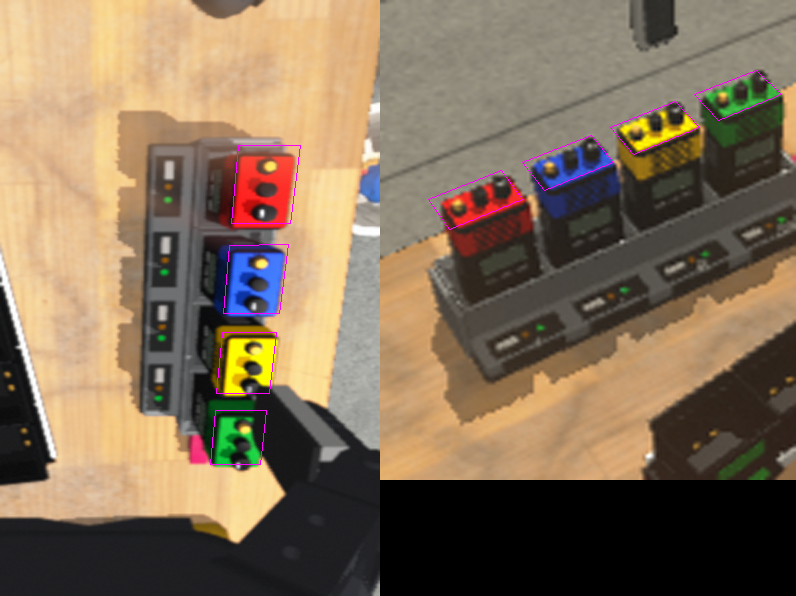

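All four radios now match their seated positions, upright with their fronts to the lamps. From the connector the order is green, yellow, blue, red. I'm handing in.

```bash
python3 -c "
from station import bot
print(bot.hand_in())"
```

```text
the job is handed in; nothing more can be done
None
```

All four radios are upright in their matching charger bays (from the connector: green, yellow, blue, red), fronts to the lamps, and the job is handed in at about 31 s; yellow ended up leaning 24° back in its bay partway through, probably knocked as I carried blue past, and I regrasped and reseated it.

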